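# Slide the offer card into its bay

### The job

On the shop's stocking counter, slide the larger of the two blank white cards flat along the counter into the three-sided card bay, through its open side, so that it lies wholly inside the rails and square with them. Do not pick the card up. Leave the smaller card and the food can that stands alone beside the bay where they are.

Things in the scene. Friction and masses are not known exactly. Their poses are not given: they have to be found in the camera images.
- large_card: The card to move: blank white rigid plastic, 105 (its x) by 150 (its y) by 3 mm (z), 80 g, flat on the counter, left or right in front of the robot (it and the small card swap sides), long side within 25 degrees of across. Origin: centre of its underside. Too thin and wide to pinch; fingertips pressed on its top with 10 to 25 N drag it, two spread fingertips also turn it. It slides easily.
- bay: Fixed card bay: three dark steel rails, 8 mm high and thick, along the far side and both ends; open on its near side (its -x, towards the robot); no floor, the counter runs straight in. Clear space inside: 135 mm deep (its x) by 180 mm wide (its y), so the large card has 15 mm to spare on each side. Origin: centre of that space, at counter height; x points to the far rail.
- small_card: Bystander: a smaller blank white card of the same plastic, 60 (its x) by 90 (its y) by 3 mm, flat on the counter on the other side from the large card. Origin at the centre of its underside. Leave it alone.
- can: Bystander, leave alone: a closed round food can with a plain paper label, 73 mm diameter, 110 mm tall, standing left or right of the bay; a cardboard carton 60 by 90 by 120 mm high stands on the bay's other side. Origin: centre of its underside.
Things that resemble listed ones, but are neither listed nor needed, are in the scene too. Several things have the shape of the bay; the one meant has the colours described above. Leave any turquoise look-alike of the large_card alone.

How it is judged:
By the outcome, as a careful person would: the job done as asked, in the order asked, and still so for the second after the job is handed in, with the robot touching nothing.
It also fails if it takes over 45 s, if anything falls off the work surface, if the arm or the gripper's body presses on something with over 40 N, if the wrist force passes 120 N, or if a joint passes its speed limit or range.

### The arm

A 6-joint arm with a two-finger parallel gripper is mounted at the origin on the work surface. World frame = base frame: x ahead of the robot, y to its left, z up, the work surface at z = 0. Lengths are in m, angles in rad, forces in N, time in s.
With the tool pointing down it reaches from about 0.25 to 0.8 m from the base axis. Payload 8.5 kg.
Tool frame: the origin (TCP) lies at the very end of the fingers, on their centre line; the grasp point (between the pads) lies 19 mm behind it; z points along the fingers, x is the direction in which the jaws open and shut, and the axes are right-handed (so a half turn about z gives the same grasp; the last joint's range is limited). The gripper opens to 85 mm and grips with 20 to 120 N. Pads are 22 mm wide; open, the fingers measure 114 mm over their backs; the gripper's body (76 mm by 85 mm) begins 54 mm behind the grasp point. The pads swing forward as they close: fully open they stand 13 mm farther back than shut.
Start: joints at [-1.302, 0.238, -0.013, 1.319, 0, 1.571], TCP at [0.139, -0.506, 0.231] pointing down, gripper open.
Joint ranges: [-2.66, 2.66], [-1.03, 1.9], [-1.14, 1.46], [-1.82, 2.27], [-1.45, 1.34], [-3.14, 3.14]. Speed limits (rad/s): [2.22, 2.22, 2.79, 3.14, 3.14, 3.14].

### API

Orientations are given as a rotation vector (axis times angle).
In Python, from cell import read_state, camera, sign_off, boxes_of gives the robot as it stands. The module is installed in compiled form; this text tells all that it offers.
- The arm moves only by the tool carry_out, never from a script. Its argument "targets" is one flat list of numbers, 7 for each row, row after row: the turn, a rotation vector about the tool's x, y, z in rad, then the shift along the tool's x, y, z in m, then the opening, from 0 (shut) to 1 (fully open). A call has 1 to 12 rows; each row shifts and turns the commanded pose from where the row before left it, along the tool's axes as they then stand; what a row does not reach is not made up. A row lasts 1/12 s, in which the tool goes at most 41.7 mm and 7.16 degrees, less where a joint would pass 70% of its speed; a pose out of reach is approached as far as the arm can. A call with a gripper value outside its range is refused whole. The fingers move at their own pace and stop on an object; "newtons" is the grip in N (left out, the last holds). Time passes only in rows, so rows that do not move let the fingers close. It gives the time, the measured TCP pose, the force and the opening at its end, in the units of the state.
- read_state(): the state, without advancing time (a new reading comes with each control period).
- camera(name): name is "side" or "top" or "wrist"; returns a dict with "image" (480x640x3 uint8, red, green, blue), "depth" (480x640 float32, m along the optical axis (not along the pixel's ray), 0 where there is no reading), "mtx" (3x3 intrinsics, pixels), "rvec" (rotation vector, rad) and "tvec" (3), from world to camera coordinates, as OpenCV has them. Camera axes: x right, y down, z forward; pixel columns grow to the right and rows downward; lengths in m; the calibration is good to about 2 mm. A picture is of the moment at which its call begins.
- sign_off(): hands the job in, once; it reports no verdict.
Trained networks look in the newest picture that a camera, given by its name, has taken for a name from the list of things; names that differ only in an ending like _2 or _b are one class to them, and where a whole thing is asked for, a point or a joint stands for the part that bears it (a point fixed in the world has none). Each returns a list of dicts, best first, with "score" (0 to 1); they miss things now and then, are a little off and sometimes report something else, mostly with a low value. They report only what shows in the picture. A call takes as long as a camera call. They do not tell look-alikes from the thing itself.
- boxes_of(camera, thing): "bbox" ([left, top, width, height] in pixels, round what is visible of it).
The state is a dict: "t": time; "qpos": joint angles; "qd": joint speeds; "effort": joint torques, N m; "tcp_pos": TCP position; "tcp_rot": TCP orientation; "wrist_force": force on the tool from outside, world axes, zero at the start; "moment": the same for the moment, N m; "width": finger opening in m.
Only numpy, scipy, OpenCV 4.12 (cv2) and the standard library are available. Lean on these libraries where they do the work, as an engineer would, in place of code of your own. Each camera call takes 0.05 s, during which the arm holds its last target.

## Working session

There is one attempt and no reset: what is moved stays moved. The work goes in short steps, Python scripts to look and compute and a tool call to move; the robot and the scene stay as the last step left them, time stands still between calls to the robot, and variables do not carry over. Pictures are saved under pics/ and viewed, and the job is handed in when it is done.

Besides the shell and the picture viewer there is one more tool, called after "Emit:" by a JSON object that holds its "fn" and its "kwargs". carry_out: Moves the arm, as the interface text tells. Its arguments: {"type":"object","properties":{"targets":{"type":"array"},"newtons":{"type":"number"}},"required":["targets"]}

```bash
mkdir -p pics; python3 - <<'E'
from cell import *
import cv2
print(read_state())
for n in("top","side"):
    c=camera(n); cv2.imwrite(f"pics/{n}0.png",c["image"][:,:,::-1]); print(n,c["mtx"].tolist(),c["rvec"],c["tvec"])
    for th in("large_card","bay","small_card","can"):
        print(th,[(b["bbox"],round(b["score"],2)) for b in boxes_of(n,th)])
E
```

```text
{'t': 0.0, 'qpos': array([-1.30199238e+00,  2.38781697e-01, -1.42614020e-02,  1.31917215e+00,
        1.72658450e-05,  1.57082489e+00]), 'qd': array([ 0.00016181, -0.00021638,  0.00057663,  0.00128259,  0.00101555,
        0.00065692]), 'effort': array([ 1.16700212e-03, -5.38781047e+01,  3.46433794e+01,  1.87503593e-02,
        1.28716933e-04,  3.20797972e-05]), 'tcp_pos': array([ 0.13932568, -0.50575284,  0.23067435]), 'tcp_rot': array([-2.49835328e+00,  1.90324571e+00,  1.75609639e-03]), 'wrist_force': array([ 0.0479542 , -0.0372813 ,  0.07896265]), 'moment': array([ 0.00719079, -0.02241018, -0.0225213 ]), 'width': 0.08567217625691409}
top [[577.0692401802876, 0.0, 316.16022848558134], [0.0, 577.0692401802876, 231.01456565640254], [0.0, 0.0, 1.0]] [ 2.21645895 -2.16246783  0.05033333] [-0.00401948  0.42872447  1.30846461]
large_card [([135.7, 302.6, 68.9, 74.2], 0.96), ([183.7, 225.6, 65.6, 52.1], 0.84)]
bay [([304.9, 104.9, 81.9, 57.2], 0.86), ([415.1, 295.0, 91.7, 63.0], 0.81), ([183.4, 225.3, 67.8, 55.0], 0.53)]
small_card [([418.0, 222.9, 45.7, 36.0], 0.61)]
can [([433.2, 98.2, 39.2, 42.3], 0.68), ([182.5, 226.4, 68.2, 54.4], 0.4)]
side [[564.3289490652954, 0.0, 324.1479164864318], [0.0, 564.3289490652954, 245.48771247304848], [0.0, 0.0, 1.0]] [ 0.99618765 -2.34893796  1.18560805] [0.30780604 0.23101351 1.15601879]
large_card [([229.5, 293.6, 77.4, 56.1], 0.97), ([249.0, 370.4, 94.3, 62.2], 0.55)]
bay [([238.2, 193.0, 90.2, 46.7], 0.8), ([474.2, 220.1, 12.0, 6.7], 0.46)]
small_card []
can [([325.8, 147.0, 27.1, 41.9], 0.91)]
```

View pics/top0.png

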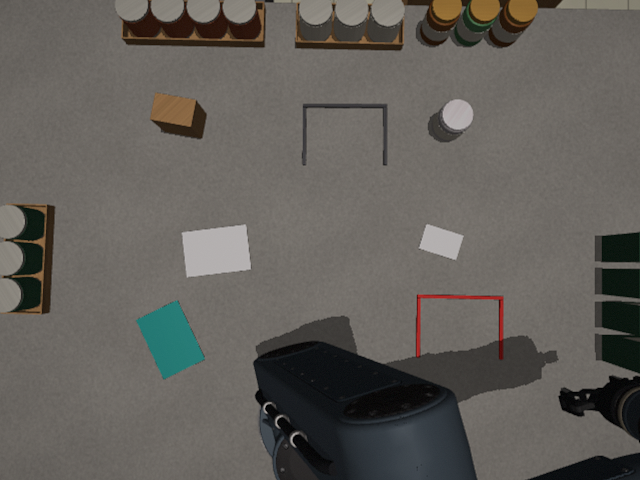

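View pics/side0.png

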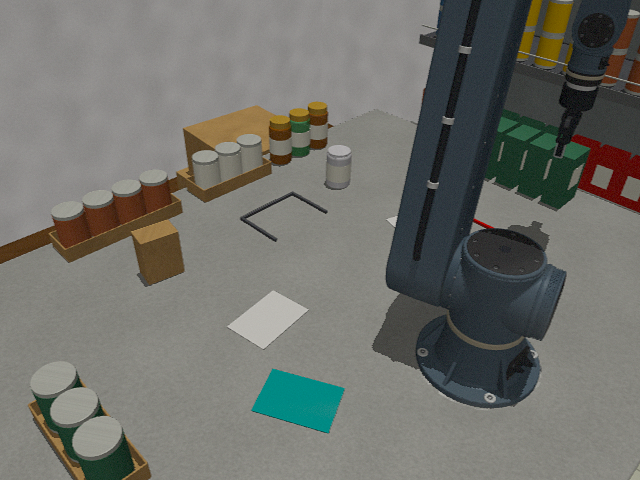

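Candidates for the large card are the white one at (216,250) and the turquoise one at (170,340). The white one is meant, since the turquoise is a look-alike. The small white card is at (441,242). For the bay, the dark rails at (345,133) fit the dark steel described and the red one at (460,325) doesn't. Next I'll measure these and confirm in an enlarged crop.

```bash
cat > h.py <<'E'
from cell import *
import cv2, numpy as np
def ray(c,uv,z):
    R,_=cv2.Rodrigues(c["rvec"]);t=np.ravel(c["tvec"]);o=-R.T@t
    d=(np.c_[np.atleast_2d(uv),np.ones(len(np.atleast_2d(uv)))]@np.linalg.inv(c["mtx"]).T)@R
    s=(z-o[2])/d[:,2]; return (o+s[:,None]*d)[:,:2]
def card(c,roi,z=.003,thr=140):
    x0,y0,x1,y1=roi
    im=c["image"].astype(int); m=np.zeros(im.shape[:2],np.uint8)
    m[y0:y1,x0:x1]=((im.min(2)>thr)[y0:y1,x0:x1])*255
    cs,_=cv2.findContours(m,cv2.RETR_EXTERNAL,cv2.CHAIN_APPROX_NONE)
    k=max(cs,key=cv2.contourArea)[:,0].astype(float)
    w=ray(c,k,z); r=cv2.minAreaRect((w*1000).astype(np.float32)); return r, cv2.boxPoints(r)
def rails(c,roi,z=.008,thr=75):
    x0,y0,x1,y1=roi
    g=c["image"].max(2); m=np.zeros(g.shape,np.uint8); m[y0:y1,x0:x1]=(g[y0:y1,x0:x1]<thr)*255
    v,u=np.nonzero(m); w=ray(c,np.c_[u,v].astype(float),z)
    r=cv2.minAreaRect((w*1000).astype(np.float32)); return r,cv2.boxPoints(r),m
E
python3 - <<'E'
from h import *
c=camera("top")
print(card(c,(170,210,265,290)));print("small",card(c,(405,215,475,270)))
r,b,m=rails(c,(290,95,400,175));print("bay",r,b)
im=c["image"][85:295,150:480,::-1].copy()
cv2.imwrite("pics/crop.png",cv2.resize(im,None,fx=2.3,fy=2.3,interpolation=2))
s=camera("side")
print(card(s,(220,285,315,355)))
d=c["depth"]
print(d[250,216],d[242,441],d[200,345],c["image"][250,216],c["image"][220,216],c["image"][105,345])
print("can",ray(c,[(457,114)],.11),"box",ray(c,[(175,109)],.12))
E
```

```text
(((378.8747253417969, 235.8251953125), (105.47468566894531, 149.3819122314453), 8.320138931274414), array([[315.88437, 302.09872],
       [337.50052, 154.28906],
       [441.86508, 169.55167],
       [420.24893, 317.36133]], dtype=float32))
small (((412.0633850097656, -280.50030517578125), (88.94508361816406, 60.161521911621094), 73.75597381591797), array([[ 370.74323, -314.783  ],
       [ 428.50305, -331.6119 ],
       [ 453.38354, -246.21762],
       [ 395.62372, -229.3887 ]], dtype=float32))
bay ((655.439697265625, -52.40281677246094), (140.4467315673828, 194.5006866455078), 1.2997838258743286) [[ 583.0284     43.229588]
 [ 587.44037  -151.22105 ]
 [ 727.851    -148.03522 ]
 [ 723.439      46.41542 ]]
(((378.502685546875, 231.48291015625), (105.76121520996094, 150.77012634277344), 8.33867359161377), array([[315.24847, 298.40204],
       [337.11377, 149.22585],
       [441.7569 , 164.56378],
       [419.8916 , 313.74   ]], dtype=float32))
1.3266466 1.3205811 1.3324897 [179 176 176] [112 108 103] [60 58 61]
can [[ 0.68101054 -0.28897203]] box [[0.67545824 0.31239006]]
```

View pics/crop.png

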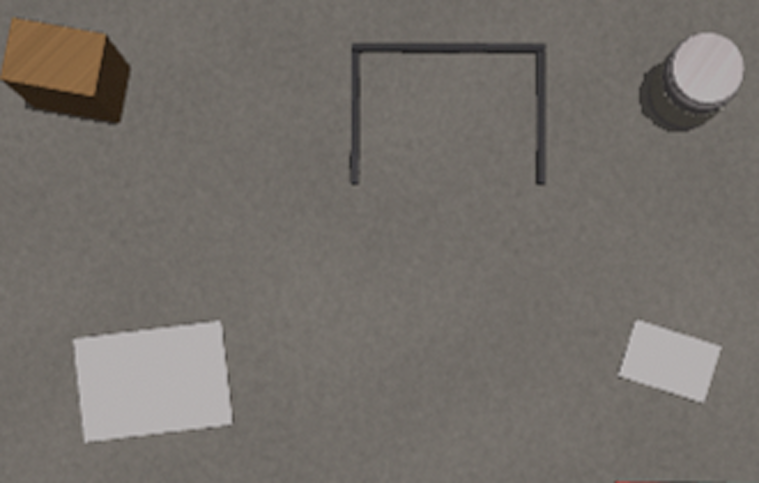

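```bash
cat >> h.py <<'E'
from scipy.spatial.transform import Rotation as Ro
def down(yawx): # tool x at yaw (deg), z down
    a=np.radians(yawx); x=np.array([np.cos(a),np.sin(a),0]); z=np.array([0,0,-1.]); return Ro.from_matrix(np.c_[x,np.cross(z,x),z])
def delta(p,yaw,n=1,base=None):
    s=read_state() if base is None else None
    p0,R0=(s["tcp_pos"],Ro.from_rotvec(s["tcp_rot"])) if base is None else base
    R1=down(yaw); dr=(R0.inv()*R1).as_rotvec(); 
    return dr, R0.inv().apply(np.array(p)-p0)
def yawnow():
    R=Ro.from_rotvec(read_state()["tcp_rot"]).as_matrix(); return np.degrees(np.arctan2(R[1,0],R[0,0])),R.round(3)
E
python3 - <<'E'
from h import *
print(yawnow())
c=camera("top")
r,b,m=rails(c,(290,95,400,175))
# line fits
for roi,ax in(((308,98,382,112),1),((298,112,310,160),0),((380,112,392,160),0)):
    mm=np.zeros_like(m);mm[roi[1]:roi[3],roi[0]:roi[2]]=m[roi[1]:roi[3],roi[0]:roi[2]]
    v,u=np.nonzero(mm);w=ray(c,np.c_[u,v].astype(float),.008)
    if ax==1: k=np.polyfit(w[:,1],w[:,0],1);print("far: x at y=-.05",np.polyval(k,-.052),"yaw",-np.degrees(k[0]))
    else: k=np.polyfit(w[:,0],w[:,1],1);print("end y at x=.65",np.polyval(k,.65),"yaw",np.degrees(k[0]),w[:,0].min(),w[:,0].max())
for p in ([0.38,-0.15,.2],[.379,.235,.08]): print(delta(p,98.3),delta(p,-81.7))
E
```

```text
(np.float64(-74.59805972467264), array([[ 0.266, -0.964, -0.   ],
       [-0.964, -0.266,  0.   ],
       [-0.   ,  0.   , -1.   ]]))
far: x at y=-.05 0.722142472842378 yaw 1.2976270919266908
end y at x=.65 0.04046038217311763 yaw 0.6798247273370925 0.5947215695392325 0.7047752400236325
end y at x=.65 -0.1464864747323731 yaw 1.2048930282430725 0.5990517482167429 0.7090561236885473
(array([-1.88882227e-04,  1.07655155e-05, -3.01759875e+00]), array([-0.27937208, -0.32650793,  0.03131359])) (array([7.12600978e-06, 1.25026674e-04, 1.23993896e-01]), array([-0.27937208, -0.32650793,  0.03131359]))
(array([-1.88882227e-04,  1.07655155e-05, -3.01759875e+00]), array([-0.6507917 , -0.42781091,  0.15136013])) (array([7.12600978e-06, 1.25026674e-04, 1.23993896e-01]), array([-0.6507917 , -0.42781091,  0.15136013]))
```

Emit:
{"fn": "carry_out", "kwargs": {"targets": [0, 0, 0, -0.0233, -0.0272, 0.0026, 1, 0, 0, 0, -0.0233, -0.0272, 0.0026, 1, 0, 0, 0, -0.0233, -0.0272, 0.0026, 1, 0, 0, 0, -0.0233, -0.0272, 0.0026, 1, 0, 0, 0, -0.0233, -0.0272, 0.0026, 1, 0, 0, 0, -0.0233, -0.0272, 0.0026, 1, 0, 0, 0, -0.0233, -0.0272, 0.0026, 1, 0, 0, 0, -0.0233, -0.0272, 0.0026, 1, 0, 0, 0, -0.0233, -0.0272, 0.0026, 1, 0, 0, 0, -0.0233, -0.0272, 0.0026, 1, 0, 0, 0, -0.0233, -0.0272, 0.0026, 1, 0, 0, 0, -0.0233, -0.0272, 0.0026, 1]}}

```text
t: 1.65
tcp_pos: [0.3805, -0.1482, 0.2003]
tcp_rot: [-2.499, 1.904, -0.001]
wrist_force: [0.7, -0.2, 0.1]
width: 0.0854
```

```bash
python3 - <<'E'
from h import *
s=read_state();print(s["t"],s["qpos"].round(3),s["tcp_pos"],yawnow()[0])
for y in(98.3,-81.7):print(delta([.379,.235,.08],y))
E
```

```text
1.65 [-0.372  0.052 -0.32   1.198  0.     2.501] [ 0.38052759 -0.14823224  0.20028697] -74.60571043052845
(array([ 5.84593001e-04, -1.05039845e-03, -3.01777357e+00]), array([-0.36993966, -0.1001796 ,  0.1201954 ]))
(array([-0.00069525, -0.00038694,  0.12381885]), array([-0.36993966, -0.1001796 ,  0.1201954 ]))
```

Emit:
{"fn": "carry_out", "kwargs": {"targets": [0, 0, -0.12, 0, 0, 0, 1, 0, 0, -0.12, 0, 0, 0, 1, 0, 0, -0.12, 0, 0, 0, 1, 0, 0, -0.12, 0, 0, 0, 1, 0, 0, -0.12, 0, 0, 0, 1, 0, 0, -0.12, 0, 0, 0, 1, 0, 0, -0.12, 0, 0, 0, 1, 0, 0, -0.12, 0, 0, 0, 1, 0, 0, -0.12, 0, 0, 0, 1, 0, 0, -0.12, 0, 0, 0, 1, 0, 0, -0.12, 0, 0, 0, 1, 0, 0, -0.12, 0, 0, 0, 1]}}

```text
t: 2.65
tcp_pos: [0.3799, -0.1499, 0.2002]
tcp_rot: [3.133, 0.226, 0.0]
wrist_force: [-0.5, 0.1, 0.4]
width: 0.0855
```

Emit:
{"fn": "carry_out", "kwargs": {"targets": [0, 0, -0.12, 0, 0, 0, 1, 0, 0, -0.12, 0, 0, 0, 1, 0, 0, -0.12, 0, 0, 0, 1, 0, 0, -0.12, 0, 0, 0, 1, 0, 0, -0.12, 0, 0, 0, 1, 0, 0, -0.12, 0, 0, 0, 1, 0, 0, -0.12, 0, 0, 0, 1, 0, 0, -0.12, 0, 0, 0, 1, 0, 0, -0.12, 0, 0, 0, 1, 0, 0, -0.12, 0, 0, 0, 1, 0, 0, -0.12, 0, 0, 0, 1, 0, 0, -0.12, 0, 0, 0, 1]}}

```text
t: 3.65
tcp_pos: [0.3798, -0.1499, 0.2002]
tcp_rot: [2.207, 2.236, 0.0]
wrist_force: [0.1, 0.4, 0.1]
width: 0.0855
```

```bash
python3 - <<'E'
from h import *
s=read_state();print(s["t"],s["qpos"].round(3),s["tcp_pos"],yawnow()[0])
for y in(98.3,):print(delta([.379,.235,.06],y))
E
```

```text
3.65 [-0.376  0.053 -0.32   1.198  0.    -0.389] [ 0.37984187 -0.1498738   0.20019061] 90.7516049438657
(array([ 1.72665732e-04,  2.99828027e-05, -1.31744345e-01]), array([0.38485433, 0.00418241, 0.14018421]))
```

Emit:
{"fn": "carry_out", "kwargs": {"targets": [0, 0, 0, 0.0321, 0.0003, 0.0117, 1, 0, 0, 0, 0.0321, 0.0003, 0.0117, 1, 0, 0, 0, 0.0321, 0.0003, 0.0117, 1, 0, 0, 0, 0.0321, 0.0003, 0.0117, 1, 0, 0, 0, 0.0321, 0.0003, 0.0117, 1, 0, 0, 0, 0.0321, 0.0003, 0.0117, 1, 0, 0, 0, 0.0321, 0.0003, 0.0117, 1, 0, 0, 0, 0.0321, 0.0003, 0.0117, 1, 0, 0, 0, 0.0321, 0.0003, 0.0117, 1, 0, 0, 0, 0.0321, 0.0003, 0.0117, 1, 0, 0, 0, 0.0321, 0.0003, 0.0117, 1, 0, 0, 0, 0.0321, 0.0003, 0.0117, 1]}}

```text
t: 4.65
tcp_pos: [0.3804, 0.2372, 0.0593]
tcp_rot: [2.213, 2.23, 0.001]
wrist_force: [0.4, -1.4, -0.0]
width: 0.0854
```

Emit:
{"fn": "carry_out", "kwargs": {"targets": [0, 0, -0.066, 0, 0, 0, 1, 0, 0, -0.066, 0, 0, 0, 1, 0, 0, 0, 0, 0, 0.02, 1, 0, 0, 0, 0, 0, 0.015, 1, 0, 0, 0, 0, 0, 0, 1, 0, 0, 0, 0, 0, 0, 1]}}

```text
t: 5.15
tcp_pos: [0.3802, 0.2351, 0.0245]
tcp_rot: [-2.061, -2.37, 0.002]
wrist_force: [0.4, -0.1, 1.4]
width: 0.085
```

```bash
python3 - <<'E'
from h import *
s=read_state();print(s["t"],s["qpos"].round(3),s["tcp_pos"],yawnow()[0],s["wrist_force"])
c=camera("wrist");cv2.imwrite("pics/w1.png",c["image"][:,:,::-1])
c=camera("side");cv2.imwrite("pics/s1.png",cv2.resize(c["image"][240:400,180:400,::-1],None,fx=3,fy=3))
E
```

```text
5.15 [ 0.554  0.285 -0.541  0.746  0.     0.415] [0.38019039 0.23509795 0.0245215 ] 97.97670392433362 [ 0.41976072 -0.11332414  1.39613736]
```

View pics/w1.png

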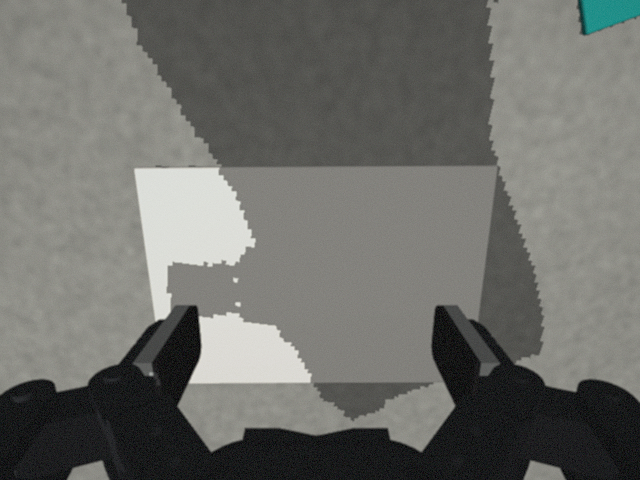

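View pics/s1.png

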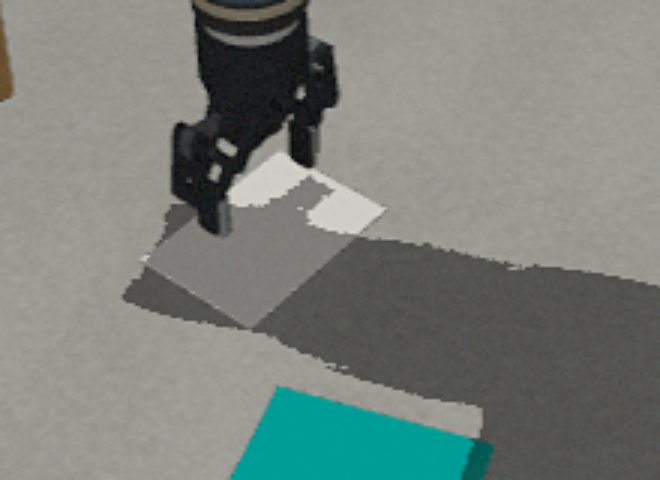

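Emit:
{"fn": "carry_out", "kwargs": {"targets": [0, 0, 0, 0, 0, 0.008, 1, 0, 0, 0, 0, 0, 0.006, 1, 0, 0, 0, 0, 0, 0.003, 1, 0, 0, 0, 0, 0, 0, 1]}}

```text
t: 5.58
tcp_pos: [0.3802, 0.235, 0.0071]
tcp_rot: [-2.061, -2.37, 0.002]
wrist_force: [0.1, -0.4, 0.0]
width: 0.0855
```

Emit:
{"fn": "carry_out", "kwargs": {"targets": [0, 0, 0, 0, 0, 0.002, 1, 0, 0, 0, 0, 0, 0.002, 1, 0, 0, 0, 0, 0, 0.0015, 1, 0, 0, 0, 0, 0, 0, 1]}}

```text
t: 5.92
tcp_pos: [0.3806, 0.2353, 0.002]
tcp_rot: [-2.061, -2.37, 0.0]
wrist_force: [1.0, -0.4, -1.1]
width: 0.0854
```

Emit:
{"fn": "carry_out", "kwargs": {"targets": [0, 0, 0, 0, 0, 0.002, 1, 0, 0, 0, 0, 0, 0.002, 1, 0, 0, 0, 0, 0, 0.002, 1, 0, 0, 0, 0, 0, 0, 1]}}

```text
t: 6.25
tcp_pos: [0.3804, 0.2353, -0.0041]
tcp_rot: [-2.061, -2.37, 0.001]
wrist_force: [0.4, -0.2, -0.8]
width: 0.0858
```

Emit:
{"fn": "carry_out", "kwargs": {"targets": [0, 0, 0, 0, 0, 0.002, 1, 0, 0, 0, 0, 0, 0.001, 1, 0, 0, 0, 0, 0, 0, 1]}}

```text
t: 6.5
tcp_pos: [0.3806, 0.2353, -0.007]
tcp_rot: [-2.061, -2.37, 0.0]
wrist_force: [-0.7, -0.5, -0.2]
width: 0.0854
```

Emit:
{"fn": "carry_out", "kwargs": {"targets": [0, 0, 0, 0, 0, 0.001, 1, 0, 0, 0, 0, 0, 0.001, 1, 0, 0, 0, 0, 0, 0, 1]}}

```text
t: 6.75
tcp_pos: [0.3806, 0.2354, -0.0089]
tcp_rot: [-2.061, -2.37, 0.0]
wrist_force: [-0.7, 0.0, -0.5]
width: 0.0851
```

Emit:
{"fn": "carry_out", "kwargs": {"targets": [0, 0, 0, 0, 0, 0.001, 1, 0, 0, 0, 0, 0, 0, 1]}}

```text
t: 6.92
tcp_pos: [0.3806, 0.2354, -0.0099]
tcp_rot: [-2.061, -2.37, -0.0]
wrist_force: [0.1, -0.0, 0.9]
width: 0.0852
```

Emit:
{"fn": "carry_out", "kwargs": {"targets": [0, 0, 0, 0, 0, 0.0005, 1, 0, 0, 0, 0, 0, 0, 1]}}

```text
t: 7.08
tcp_pos: [0.3807, 0.2354, -0.0101]
tcp_rot: [-2.062, -2.371, -0.0]
wrist_force: [-0.5, -0.3, 1.9]
width: 0.0853
```

Emit:
{"fn": "carry_out", "kwargs": {"targets": [0, 0, 0, 0, 0, 0.0005, 1, 0, 0, 0, 0, 0, 0, 1]}}

```text
t: 7.25
tcp_pos: [0.3807, 0.2354, -0.0102]
tcp_rot: [2.062, 2.37, 0.001]
wrist_force: [-2.6, -0.6, 11.2]
width: 0.0853
```

Emit:
{"fn": "carry_out", "kwargs": {"targets": [0, 0, 0, 0, 0, 0.0003, 1, 0, 0, 0.01, 0, 0, 0, 1, 0, 0, 0.02, 0, 0, 0, 1, 0, 0, 0.02, 0, 0, 0, 1, 0, 0, 0.02, 0, 0, 0, 1, 0, 0, 0.02, 0, 0, 0, 1, 0, 0, 0.02, 0, 0, 0, 1, 0, 0, 0.014, 0, 0, 0, 1, 0, 0, 0, 0, 0, 0, 1]}}

```text
t: 8.0
tcp_pos: [0.3823, 0.236, -0.0102]
tcp_rot: [2.204, 2.236, 0.005]
wrist_force: [2.0, 0.3, 8.5]
width: 0.0852
```

```bash
python3 - <<'E'
from h import *
s=read_state();print(s["t"],s["tcp_pos"],yawnow(),s["wrist_force"])
print(delta([.50,-.053,s["tcp_pos"][2]],yawnow()[0]))
c=camera("wrist");cv2.imwrite("pics/w2.png",c["image"][:,:,::-1])
c=camera("top");cv2.imwrite("pics/t2.png",c["image"][:,:,::-1])
E
```

```text
8.0 [ 0.38234779  0.23603591 -0.01015625] (np.float64(90.81959399697939), array([[-0.014,  1.   ,  0.003],
       [ 1.   ,  0.014,  0.001],
       [ 0.001,  0.003, -1.   ]])) [1.95168007 0.28187192 8.48282781]
(array([ 3.30534653e-03, -1.06561127e-03, -1.76110903e-06]), array([-2.90689086e-01,  1.13506173e-01,  6.54149796e-05]))
```

View pics/w2.png

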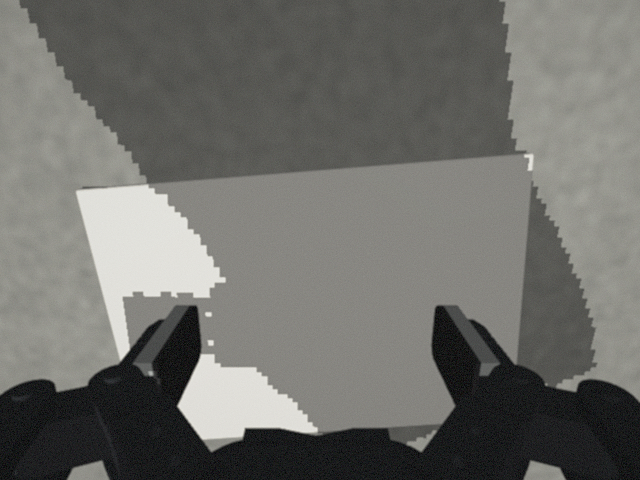

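```bash
python3 - <<'E'
from h import *
c=camera("wrist")
w=ray(c,[(78,190),(525,153),(516,360)],.003);print(w)
d=w[0]-w[1];print(np.linalg.norm(d),np.degrees(np.arctan2(d[1],d[0])))
E
```

```text
[[0.33259472 0.15607807]
 [0.31849039 0.30157067]
 [0.39558016 0.31136873]]
0.14617465300416554 -84.46293928346138
```

Emit:
{"fn": "carry_out", "kwargs": {"targets": [0, 0, 0, 0, 0, 0.0005, 1, 0, 0, 0, 0, 0, 0, 1]}}

```text
t: 8.32
tcp_pos: [0.3823, 0.2361, -0.0102]
tcp_rot: [2.203, 2.237, 0.005]
wrist_force: [-0.6, -1.0, 16.4]
width: 0.0854
```

Emit:
{"fn": "carry_out", "kwargs": {"targets": [0, 0, 0, 0, 0, 0.0002, 1, 0, 0, 0.015, 0, 0, 0, 1, 0, 0, 0.015, 0, 0, 0, 1, 0, 0, 0.015, 0, 0, 0, 1, 0, 0, 0.015, 0, 0, 0, 1, 0, 0, 0.015, 0, 0, 0, 1, 0, 0, 0, 0, 0, 0, 1]}}

```text
t: 8.9
tcp_pos: [0.3835, 0.2364, -0.0102]
tcp_rot: [2.286, 2.151, 0.008]
wrist_force: [3.6, -1.5, 16.3]
width: 0.0858
```

```bash
python3 - <<'E'
from h import *
s=read_state();print(s["t"],s["tcp_pos"],yawnow(),s["wrist_force"],s["moment"])
c=camera("wrist");cv2.imwrite("pics/w3.png",c["image"][:,:,::-1])
E
```

```text
8.9 [ 0.38353047  0.23635831 -0.01017322] (np.float64(86.51922804364072), array([[ 0.061,  0.998,  0.006],
       [ 0.998, -0.061,  0.002],
       [ 0.002,  0.006, -1.   ]])) [ 3.57898593 -1.47367832 16.26782988] [-0.79317761 -0.71293367  0.16243837]
```

View pics/w3.png

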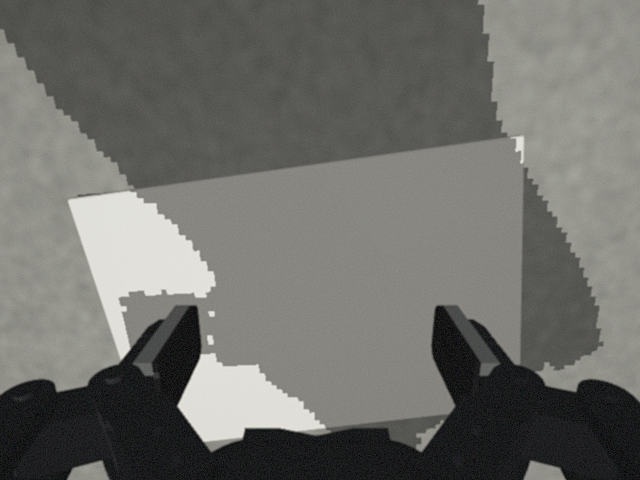

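```bash
python3 - <<'E'
from h import *
c=camera("wrist")
w=ray(c,[(69,200),(524,136),(521,360)],.003);print(w)
d=w[0]-w[1];print(np.linalg.norm(d),np.degrees(np.arctan2(d[1],d[0])))
big=cv2.resize(c["image"][280:400,120:520,::-1],None,fx=2,fy=2);cv2.imwrite("pics/w3b.png",big)
s=camera("side");cv2.imwrite("pics/s3.png",cv2.resize(s["image"][240:370,200:340,::-1],None,fx=4,fy=4,interpolation=2))
E
```

```text
[[0.33100454 0.1566878 ]
 [0.31939196 0.30560753]
 [0.40254821 0.31240352]]
0.14937180901252917 -85.54116923525157
```

View pics/s3.png

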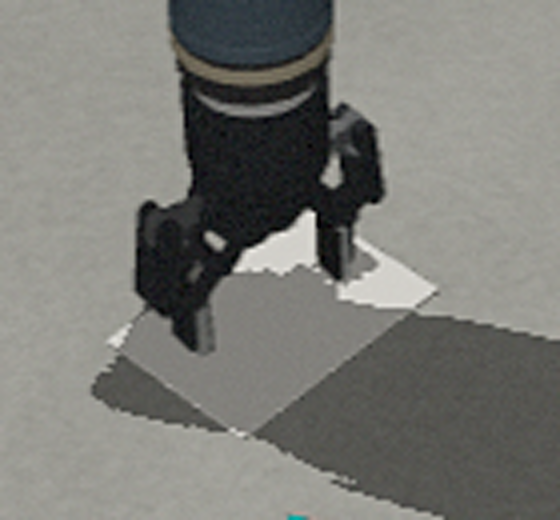

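View pics/w3b.png

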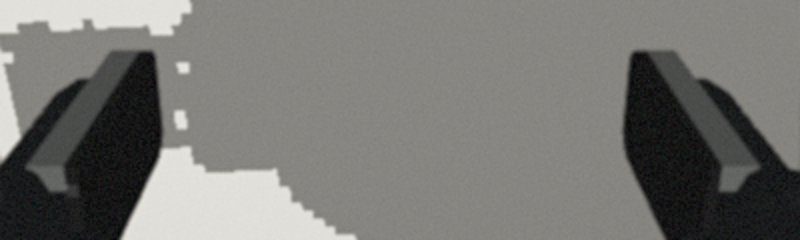

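Emit:
{"fn": "carry_out", "kwargs": {"targets": [0, -0.003, 0, 0, 0, 0, 1, 0, 0, 0, 0, 0, 0, 1]}}

```text
t: 9.22
tcp_pos: [0.3834, 0.2364, -0.0102]
tcp_rot: [2.284, 2.15, 0.005]
wrist_force: [4.1, -3.7, 16.1]
width: 0.0853
```

```bash
cat > st.py <<'E'
from h import *
s=read_state();print(round(s["t"],2),s["tcp_pos"].round(4),yawnow(),s["wrist_force"].round(1),s["moment"].round(2))
E
python3 st.py
```

```text
9.22 [ 0.3834  0.2364 -0.0102] (np.float64(86.54523254112739), array([[ 0.06 ,  0.998,  0.005],
       [ 0.998, -0.06 , -0.001],
       [-0.001,  0.005, -1.   ]])) [ 4.1 -3.7 16.1] [-0.23 -0.71 -0.04]
```

Emit:
{"fn": "carry_out", "kwargs": {"targets": [0, -0.004, 0, 0, 0, 0, 1, 0, 0, 0, 0, 0, 0, 1]}}

```text
t: 9.38
tcp_pos: [0.3834, 0.2363, -0.0101]
tcp_rot: [2.283, 2.148, -0.0]
wrist_force: [3.2, -4.1, 17.5]
width: 0.0852
```

```bash
python3 st.py
```

```text
9.38 [ 0.3834  0.2363 -0.0101] (np.float64(86.52777646773146), array([[ 0.061,  0.998,  0.005],
       [ 0.998, -0.061, -0.005],
       [-0.005,  0.005, -1.   ]])) [ 3.2 -4.1 17.5] [-0.08 -0.66 -0.22]
```

Emit:
{"fn": "carry_out", "kwargs": {"targets": [0, 0.005, 0, 0, 0, 0, 1, 0, 0, 0, 0, 0, 0, 1]}}

```text
t: 9.55
tcp_pos: [0.3833, 0.2365, -0.0102]
tcp_rot: [2.285, 2.151, 0.006]
wrist_force: [3.1, -1.1, 14.8]
width: 0.0856
```

```bash
python3 st.py
```

```text
9.55 [ 0.3833  0.2365 -0.0102] (np.float64(86.5476578945045), array([[ 0.06 ,  0.998,  0.005],
       [ 0.998, -0.06 ,  0.   ],
       [ 0.001,  0.005, -1.   ]])) [ 3.1 -1.1 14.8] [-0.33 -0.56 -0.04]
```

Emit:
{"fn": "carry_out", "kwargs": {"targets": [0, 0, 0, 0, 0, 0.0003, 1, 0, 0, 0.015, 0, 0, 0, 1, 0, 0, 0.015, 0, 0, 0, 1, 0, 0, 0.015, 0, 0, 0, 1, 0, 0, 0.015, 0, 0, 0, 1, 0, 0, 0, 0, 0, 0, 1]}}

```text
t: 10.05
tcp_pos: [0.383, 0.2365, -0.0102]
tcp_rot: [2.349, 2.082, 0.006]
wrist_force: [1.1, -0.3, 21.9]
width: 0.0853
```

```bash
python3 st.py; python3 - <<'E'
from h import *
c=camera("wrist");cv2.imwrite("pics/w4.png",c["image"][:,:,::-1])
E
```

```text
10.05 [ 0.383   0.2365 -0.0102] (np.float64(83.09414546697), array([[ 0.12 ,  0.993,  0.005],
       [ 0.993, -0.12 ,  0.   ],
       [ 0.001,  0.005, -1.   ]])) [ 1.1 -0.3 21.9] [-0.5  -0.09 -0.01]
```

View pics/w4.png

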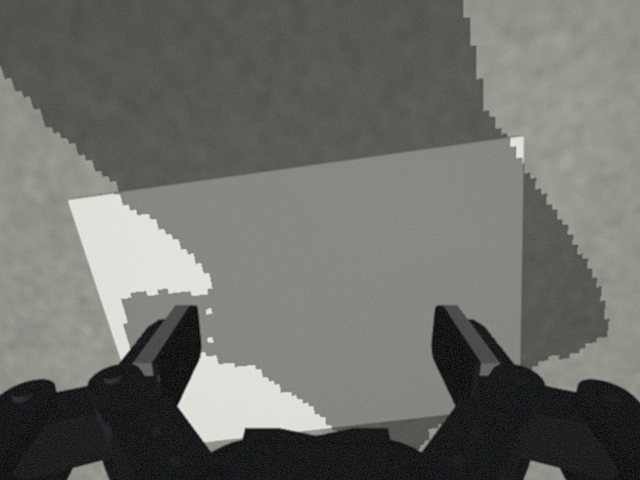

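Emit:
{"fn": "carry_out", "kwargs": {"targets": [0, 0, 0, -0.003, 0.0016, 0, 1, 0, 0, 0, -0.006, 0.0033, 0, 1, 0, 0, 0, -0.008, 0.0044, 0, 1, 0, 0, 0, -0.008, 0.0044, 0, 1, 0, 0, 0, -0.008, 0.0044, 0, 1, 0, 0, 0, -0.008, 0.0044, 0, 1]}}

```text
t: 10.6
tcp_pos: [0.4003, 0.1935, -0.0102]
tcp_rot: [2.349, 2.084, 0.006]
wrist_force: [-2.1, 6.7, 20.8]
width: 0.0854
```

```bash
python3 st.py
```

```text
10.6 [ 0.4003  0.1935 -0.0102] (np.float64(83.17808140351994), array([[ 0.119,  0.993,  0.004],
       [ 0.993, -0.119,  0.002],
       [ 0.002,  0.004, -1.   ]])) [-2.1  6.7 20.8] [ 0.37  0.51 -0.1 ]
```

Emit:
{"fn": "carry_out", "kwargs": {"targets": [0, 0, 0, -0.0116, 0.0063, 0, 1, 0, 0, 0, -0.0116, 0.0063, 0, 1, 0, 0, 0, -0.0116, 0.0063, 0, 1, 0, 0, 0, -0.0116, 0.0063, 0, 1, 0, 0, 0, -0.0116, 0.0063, 0, 1, 0, 0, 0, -0.0116, 0.0063, 0, 1, 0, 0, 0, -0.0116, 0.0063, 0, 1, 0, 0, 0, -0.0116, 0.0063, 0, 1]}}

```text
t: 11.27
tcp_pos: [0.439, 0.0945, -0.0102]
tcp_rot: [2.348, 2.084, 0.005]
wrist_force: [-1.9, 6.5, 19.0]
width: 0.0852
```

```bash
python3 st.py
```

```text
11.27 [ 0.439   0.0945 -0.0102] (np.float64(83.17581802112096), array([[ 0.119,  0.993,  0.004],
       [ 0.993, -0.119,  0.001],
       [ 0.001,  0.003, -1.   ]])) [-1.9  6.5 19. ] [ 0.64  0.48 -0.09]
```

Emit:
{"fn": "carry_out", "kwargs": {"targets": [0, 0, 0, -0.0116, 0.0063, 0, 1, 0, 0, 0, -0.0116, 0.0063, 0, 1, 0, 0, 0, -0.0116, 0.0063, 0, 1, 0, 0, 0, -0.0116, 0.0063, 0, 1, 0, 0, 0, -0.0116, 0.0063, 0, 1, 0, 0, 0, -0.0116, 0.0063, 0, 1, 0, 0, 0, -0.0116, 0.0063, 0, 1, 0, 0, 0, -0.0116, 0.0063, 0, 1, 0, 0, 0, -0.0116, 0.0063, 0, 1, 0, 0, 0, -0.0116, 0.0063, 0, 1, 0, 0, 0, -0.008, 0.004, 0, 1, 0, 0, 0, -0.004, 0.002, 0, 1]}}

```text
t: 12.27
tcp_pos: [0.492, -0.0418, -0.0102]
tcp_rot: [2.349, 2.082, 0.003]
wrist_force: [-2.3, 5.4, 17.4]
width: 0.0853
```

```bash
python3 st.py; python3 - <<'E'
from h import *
c=camera("wrist");cv2.imwrite("pics/w5.png",c["image"][:,:,::-1])
c=camera("top");cv2.imwrite("pics/t5.png",cv2.resize(c["image"][80:240,240:460,::-1],None,fx=3,fy=3,interpolation=2))
c=camera("side");cv2.imwrite("pics/s5.png",cv2.resize(c["image"][160:320,200:420,::-1],None,fx=3,fy=3,interpolation=2))
E
```

```text
12.27 [ 0.492  -0.0418 -0.0102] (np.float64(83.11671208758995), array([[ 0.12 ,  0.993,  0.003],
       [ 0.993, -0.12 , -0.   ],
       [-0.   ,  0.003, -1.   ]])) [-2.3  5.4 17.4] [ 1.1   0.4  -0.02]
```

View pics/t5.png

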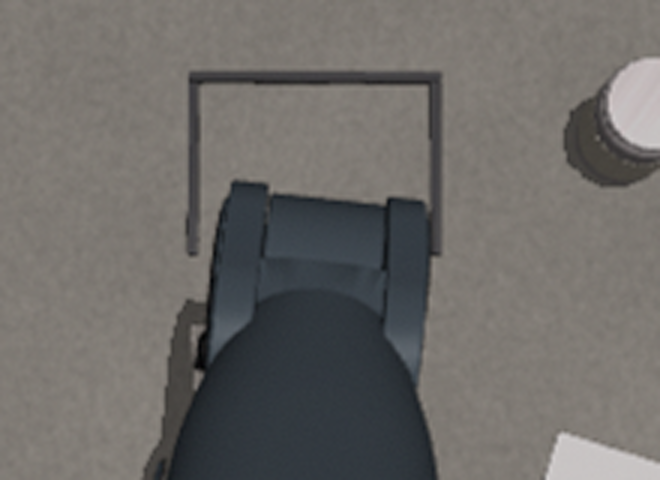

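View pics/w5.png

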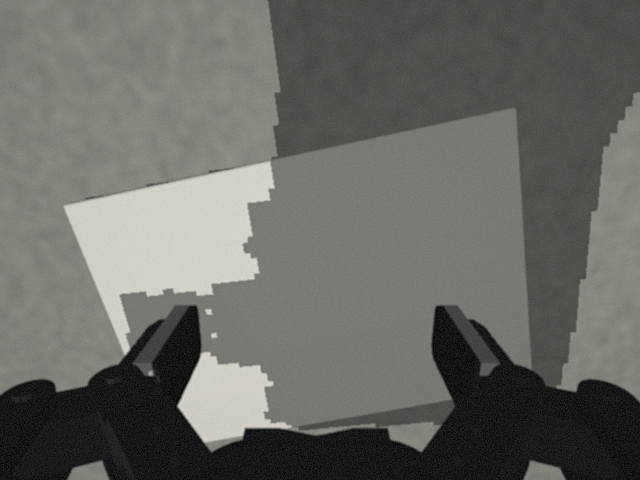

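View pics/s5.png

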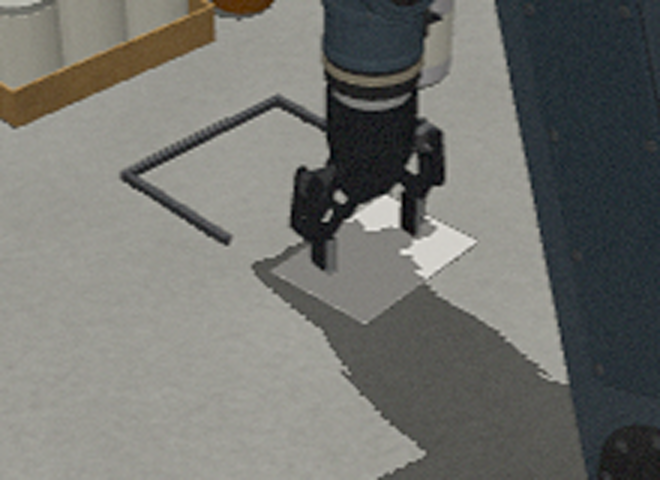

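```bash
python3 - <<'E'
from h import *
def ctr(c,a,b):
    w=ray(c,[a,b],.003); d=w[1]-w[0]; L=np.linalg.norm(d); d/=L
    yaw=np.degrees(np.arctan2(d[1],d[0]))-90; n=np.array([d[1],-d[0]])
    print("L",L,"yaw",yaw,"centre",w.mean(0)+.0525*n)
c=camera("wrist"); ctr(c,(65,206),(516,108))
s=camera("side")
# side: near edge corners in crop px/3 + offset
ctr(s,(200+476/3,160+242/3),(200+365/3,160+325/3))
# bay's left rail near end in the side view
print(ray(s,[(200+228/3,160+238/3),(200+128/3,160+176/3),(200+279/3,160+98/3)],.008))
E
```

```text
L 0.14935744797341544 yaw 5.112753895625204 centre [ 0.48260929 -0.04162644]
L 0.15048217386912877 yaw 5.813246523906329 centre [ 0.47893883 -0.04217739]
[[ 0.57966894  0.03500018]
 [ 0.71259876  0.03918368]
 [ 0.71953696 -0.15051842]]
```

Emit:
{"fn": "carry_out", "kwargs": {"targets": [0, 0, 0, 0, 0, 0.0002, 1, 0, 0, 0.015, 0, 0, 0, 1, 0, 0, 0.015, 0, 0, 0, 1, 0, 0, 0.015, 0, 0, 0, 1, 0, 0, 0.015, 0, 0, 0, 1, 0, 0, 0.015, 0, 0, 0, 1, 0, 0, 0, 0, 0, 0, 1]}}

```text
t: 13.1
tcp_pos: [0.4915, -0.0416, -0.0102]
tcp_rot: [2.425, 1.992, 0.002]
wrist_force: [-2.5, -1.3, 18.9]
width: 0.0855
```

```bash
python3 st.py; python3 - <<'E'
from h import *
c=camera("wrist");cv2.imwrite("pics/w6.png",c["image"][:,:,::-1])
c=camera("side");cv2.imwrite("pics/s6.png",cv2.resize(c["image"][160:320,200:420,::-1],None,fx=3,fy=3,interpolation=2))
E
```

```text
13.1 [ 0.4915 -0.0416 -0.0102] (np.float64(78.79033985879997), array([[ 0.194,  0.981,  0.003],
       [ 0.981, -0.194, -0.002],
       [-0.001,  0.003, -1.   ]])) [-2.5 -1.3 18.9] [ 0.38  0.39 -0.  ]
```

View pics/w6.png

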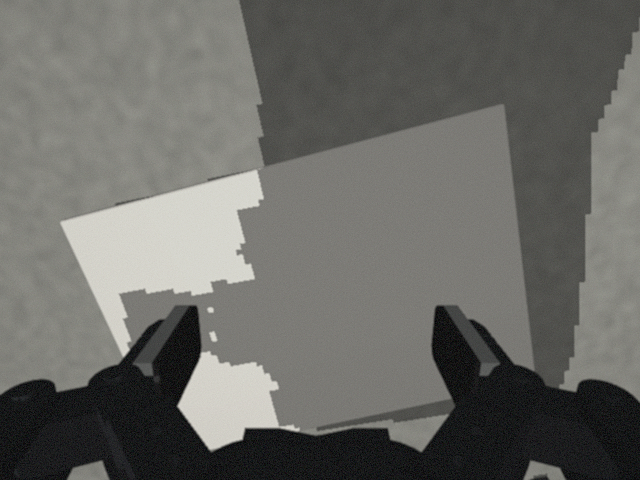

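View pics/s6.png

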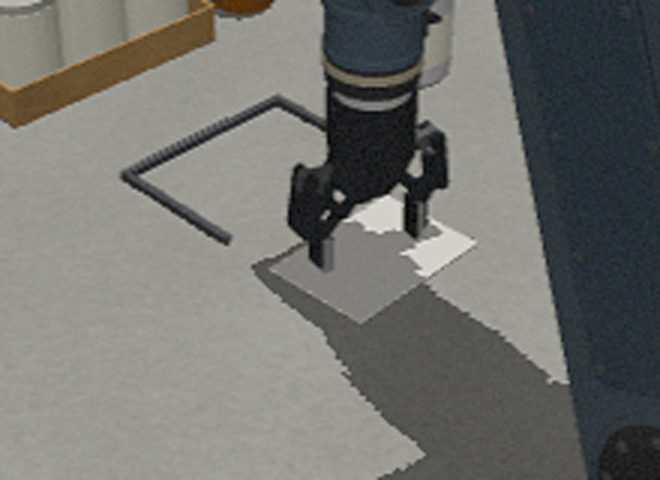

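```bash
cat >> h.py <<'E'
def ctr(c,a,b):
    w=ray(c,[a,b],.003); d=w[1]-w[0]; L=np.linalg.norm(d); d/=L
    yaw=np.degrees(np.arctan2(d[1],d[0]))-90; n=np.array([d[1],-d[0]])
    print("L",L,"yaw",yaw,"centre",w.mean(0)+.0525*n)
E
python3 - <<'E'
from h import *
c=camera("wrist"); ctr(c,(61,221),(503,104))
s=camera("side")
ctr(s,(200+476/3,160+242/3),(200+361/3,160+323/3))
E
```

```text
L 0.14900493598836986 yaw 3.3988868259852723 centre [ 0.48331093 -0.04159022]
L 0.150699898821712 yaw 4.257754212765022 centre [ 0.48109058 -0.04330929]
```

Emit:
{"fn": "carry_out", "kwargs": {"targets": [0, 0.0025, 0, 0, 0, 0, 1, 0, 0, 0, 0, 0, 0, 1]}}

```text
t: 13.47
tcp_pos: [0.4916, -0.0416, -0.0102]
tcp_rot: [2.426, 1.994, 0.005]
wrist_force: [-2.6, 2.0, 18.7]
width: 0.0853
```

```bash
python3 st.py
```

```text
13.47 [ 0.4916 -0.0416 -0.0102] (np.float64(78.83061213781116), array([[ 0.194,  0.981,  0.003],
       [ 0.981, -0.194,  0.001],
       [ 0.001,  0.003, -1.   ]])) [-2.6  2.  18.7] [-0.08  0.56 -0.14]
```

Emit:
{"fn": "carry_out", "kwargs": {"targets": [0, -0.001, 0, 0, 0, 0.0001, 1, 0, 0, 0.015, 0, 0, 0, 1, 0, 0, 0.015, 0, 0, 0, 1, 0, 0, 0.015, 0, 0, 0, 1, 0, 0, 0, 0, 0, 0, 1]}}

```text
t: 13.88
tcp_pos: [0.4922, -0.0417, -0.0102]
tcp_rot: [2.469, 1.937, 0.004]
wrist_force: [-1.8, -0.7, 18.6]
width: 0.0853
```

```bash
python3 st.py; python3 - <<'E'
from h import *
c=camera("wrist");cv2.imwrite("pics/w7.png",c["image"][:,:,::-1])
E
```

```text
13.88 [ 0.4922 -0.0417 -0.0102] (np.float64(76.21496255769938), array([[ 0.238,  0.971,  0.004],
       [ 0.971, -0.238, -0.001],
       [ 0.   ,  0.004, -1.   ]])) [-1.8 -0.7 18.6] [-0.06  0.23 -0.09]
```

View pics/w7.png

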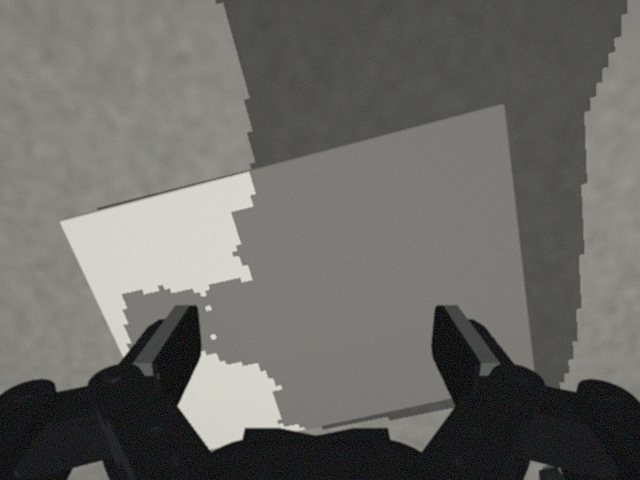

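Emit:
{"fn": "carry_out", "kwargs": {"targets": [0, 0, 0, -0.0005, 0.004, 0, 1, 0, 0, 0, -0.0013, 0.008, 0, 1, 0, 0, 0, -0.0013, 0.008, 0, 1, 0, 0, 0, -0.0014, 0.008, 0, 1, 0, 0, 0, 0, 0.004, 0, 1, 0, 0, 0, 0, 0, 0, 1]}}

```text
t: 14.43
tcp_pos: [0.5217, -0.0537, -0.0102]
tcp_rot: [2.47, 1.938, 0.003]
wrist_force: [-3.4, 0.1, 20.1]
width: 0.0855
```

```bash
python3 st.py; python3 - <<'E'
from h import *
c=camera("wrist");cv2.imwrite("pics/w8.png",c["image"][:,:,::-1])
c=camera("side");cv2.imwrite("pics/s8.png",cv2.resize(c["image"][160:320,200:420,::-1],None,fx=3,fy=3,interpolation=2))
E
```

```text
14.43 [ 0.5217 -0.0537 -0.0102] (np.float64(76.25561774247929), array([[ 0.238,  0.971,  0.003],
       [ 0.971, -0.238, -0.001],
       [ 0.   ,  0.003, -1.   ]])) [-3.4  0.1 20.1] [0.02 0.61 0.04]
```

View pics/w8.png

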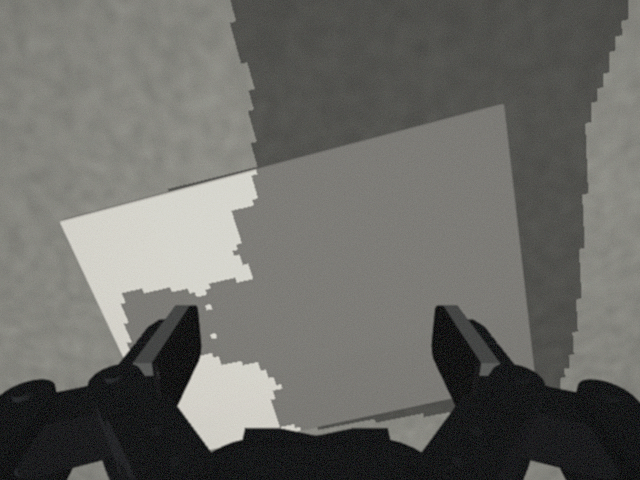

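View pics/s8.png

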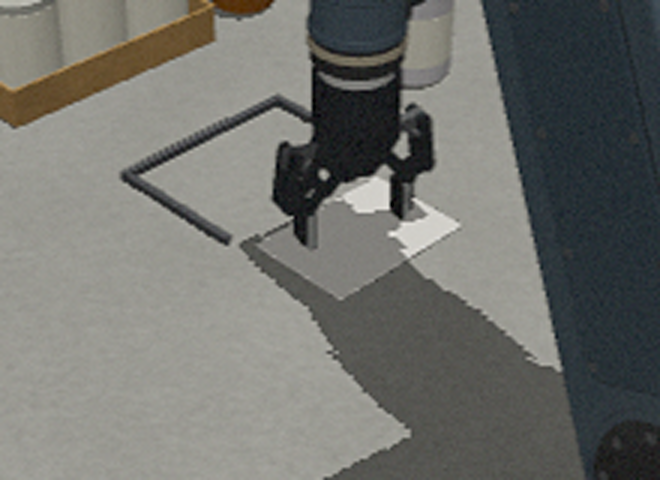

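```bash
python3 - <<'E'
from h import *
c=camera("wrist"); ctr(c,(61,221),(503,104))
s=camera("side")
ctr(s,(200+462/3,160+226/3),(200+340/3,160+299/3))
print(ray(s,[(200+251/3,160+241/3)],.003))
E
```

```text
L 0.1489628283741842 yaw 0.8205540308180304 centre [ 0.51353987 -0.05334226]
L 0.14947864920520812 yaw 0.4982811995094778 centre [ 0.51059603 -0.05559411]
[[0.56810961 0.01903596]]
```

Emit:
{"fn": "carry_out", "kwargs": {"targets": [0, 0, 0, 0.001, 0.004, 0, 1, 0, 0, 0, 0.0022, 0.009, 0, 1, 0, 0, 0, 0.0022, 0.009, 0, 1, 0, 0, 0, 0.0022, 0.009, 0, 1, 0, 0, 0, 0.0022, 0.009, 0, 1, 0, 0, 0, 0.0022, 0.009, 0, 1, 0, 0, 0, 0.0022, 0.009, 0, 1, 0, 0, 0, 0.001, 0.004, 0, 1]}}

```text
t: 15.3
tcp_pos: [0.5855, -0.0536, -0.0102]
tcp_rot: [2.47, 1.939, 0.002]
wrist_force: [-7.0, -1.1, 22.1]
width: 0.0855
```

```bash
python3 st.py
```

```text
15.3 [ 0.5855 -0.0536 -0.0102] (np.float64(76.26019239686316), array([[ 0.238,  0.971,  0.002],
       [ 0.971, -0.238, -0.001],
       [-0.   ,  0.002, -1.   ]])) [-7.  -1.1 22.1] [0.1  1.41 0.03]
```

Emit:
{"fn": "carry_out", "kwargs": {"targets": [0, 0, 0, 0.001, 0.004, -0.0001, 1, 0, 0, 0, 0.0022, 0.009, 0, 1, 0, 0, 0, 0.0022, 0.009, 0, 1, 0, 0, 0, 0.0022, 0.009, 0, 1, 0, 0, 0, 0.0022, 0.009, 0, 1, 0, 0, 0, 0.0022, 0.009, 0, 1, 0, 0, 0, 0.0022, 0.009, 0, 1, 0, 0, 0, 0.0022, 0.008, 0, 1, 0, 0, 0, 0.001, 0.004, 0, 1, 0, 0, 0, 0, 0.001, 0, 1, 0, 0, 0, 0, 0, 0, 1]}}

```text
t: 16.22
tcp_pos: [0.6583, -0.0533, -0.0101]
tcp_rot: [2.47, 1.939, 0.003]
wrist_force: [-2.4, 1.6, 13.6]
width: 0.0858
```

```bash
python3 st.py; python3 - <<'E'
from h import *
c=camera("wrist");cv2.imwrite("pics/w9.png",c["image"][:,:,::-1])
c=camera("side");cv2.imwrite("pics/s9.png",cv2.resize(c["image"][160:280,200:360,::-1],None,fx=4,fy=4,interpolation=2))
E
```

```text
16.22 [ 0.6583 -0.0533 -0.0101] (np.float64(76.26855751258756), array([[ 0.237,  0.971,  0.002],
       [ 0.971, -0.237, -0.   ],
       [ 0.   ,  0.002, -1.   ]])) [-2.4  1.6 13.6] [0.16 0.47 0.02]
```

View pics/w9.png

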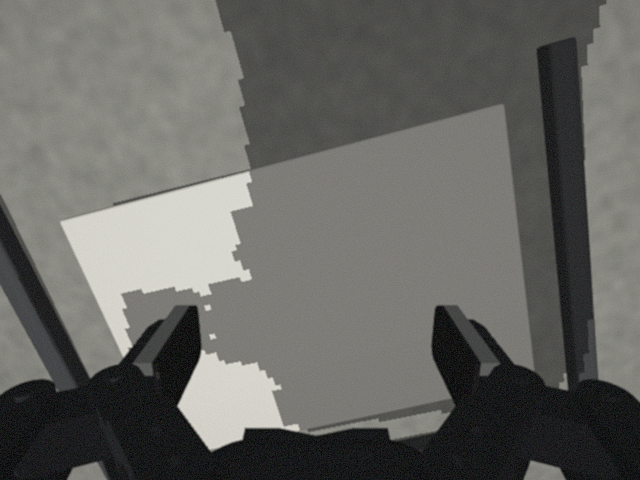

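View pics/s9.png

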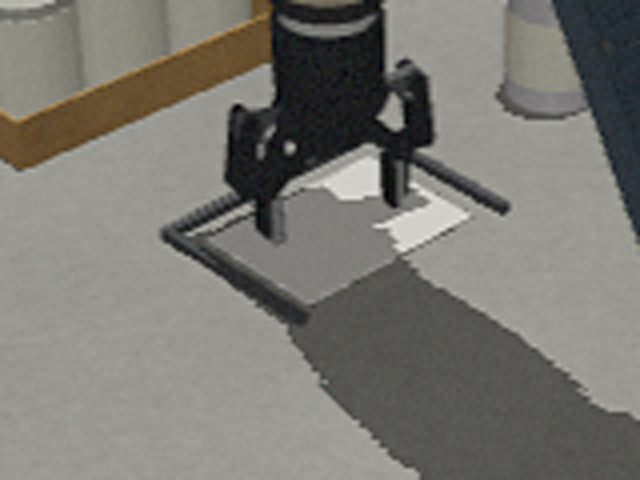

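```bash
python3 - <<'E'
from h import *
c=camera("wrist"); ctr(c,(61,221),(503,104))
w=ray(c,[(538,47),(567,380),(577,38)],.008); print(w, np.degrees(np.arctan2(*(w[1]-w[0])[::-1])))
w=ray(c,[(0,197),(88,380)],.008);print(w, np.degrees(np.arctan2(*(w[1]-w[0])[::-1])))
E
```

```text
L 0.14907740731746869 yaw 0.8305684799973534 centre [ 0.65011732 -0.05292542]
[[0.58289631 0.02997583]
 [0.69940529 0.03177085]
 [0.58317686 0.0409329 ]] 0.8826686742768365
[[ 0.58617154 -0.14022623]
 [ 0.65716148 -0.14083774]] -0.493534978783096
```

Emit:
{"fn": "carry_out", "kwargs": {"targets": [0, 0, 0, 0, 0, -0.0006, 1, 0, 0, 0, 0, 0, -0.002, 1, 0, 0, 0, 0, 0, -0.01, 1, 0, 0, 0, 0, 0, -0.03, 1, 0, 0, 0, 0, 0, -0.04, 1, 0, 0, 0, 0, 0, -0.04, 1, 0, 0, 0, 0, 0, -0.03, 1, 0, 0, 0, 0, 0, 0, 1]}}

```text
t: 17.03
tcp_pos: [0.6601, -0.0536, 0.1487]
tcp_rot: [2.466, 1.935, 0.011]
wrist_force: [0.7, 0.2, 0.5]
width: 0.0852
```

```bash
python3 st.py; python3 - <<'E'
from h import *
R=Ro.from_rotvec(read_state()["tcp_rot"]); print(R.inv().apply([-.2,.3,0]))
E
```

```text
17.03 [ 0.6601 -0.0536  0.1487] (np.float64(76.25925647071688), array([[ 0.238,  0.971,  0.01 ],
       [ 0.971, -0.238, -0.001],
       [ 0.001,  0.01 , -1.   ]])) [0.7 0.2 0.5] [-0.01 -0.03 -0.01]
[ 0.24390817 -0.26552408 -0.00240162]
```

Emit:
{"fn": "carry_out", "kwargs": {"targets": [0, 0, 0, 0.0203, -0.0221, -0.005, 1, 0, 0, 0, 0.0203, -0.0221, -0.005, 1, 0, 0, 0, 0.0203, -0.0221, -0.005, 1, 0, 0, 0, 0.0203, -0.0221, -0.005, 1, 0, 0, 0, 0.0203, -0.0221, -0.005, 1, 0, 0, 0, 0.0203, -0.0221, -0.005, 1, 0, 0, 0, 0.0203, -0.0221, -0.005, 1, 0, 0, 0, 0.0203, -0.0221, -0.005, 1, 0, 0, 0, 0.0203, -0.0221, -0.005, 1, 0, 0, 0, 0.0203, -0.0221, -0.005, 1, 0, 0, 0, 0.0203, -0.0221, -0.005, 1, 0, 0, 0, 0.0203, -0.0221, -0.005, 1, 0]}}

```text
validation failed for argument at $.ta...
```

Emit:
{"fn": "carry_out", "kwargs": {"targets": [0, 0, 0, 0.0203, -0.0221, -0.005, 1, 0, 0, 0, 0.0203, -0.0221, -0.005, 1, 0, 0, 0, 0.0203, -0.0221, -0.005, 1, 0, 0, 0, 0.0203, -0.0221, -0.005, 1, 0, 0, 0, 0.0203, -0.0221, -0.005, 1, 0, 0, 0, 0.0203, -0.0221, -0.005, 1, 0, 0, 0, 0.0203, -0.0221, -0.005, 1, 0, 0, 0, 0.0203, -0.0221, -0.005, 1, 0, 0, 0, 0.0203, -0.0221, -0.005, 1, 0, 0, 0, 0.0203, -0.0221, -0.005, 1, 0, 0, 0, 0.0203, -0.0221, -0.005, 1, 0, 0, 0, 0, 0, 0, 1]}}

```text
t: 18.03
tcp_pos: [0.4717, 0.2246, 0.1972]
tcp_rot: [-2.467, -1.943, -0.002]
wrist_force: [0.0, -0.1, -0.8]
width: 0.0854
```

```bash
python3 - <<'E'
from h import *
s=read_state();print(s["t"],s["tcp_pos"],s["wrist_force"])
c=camera("top");cv2.imwrite("pics/t10.png",cv2.resize(c["image"][80:280,230:490,::-1],None,fx=3,fy=3,interpolation=2))
try: print(card(c,(308,108,384,165)));print("small",card(c,(405,215,475,270)))
except Exception as e: print(e)
print("can",[b["bbox"] for b in boxes_of("top","can")])
E
```

```text
18.0333 [0.47173412 0.22459857 0.19717358] [ 0.00310729 -0.06550094 -0.83664506]
(((650.5723266601562, -50.214210510253906), (105.6695785522461, 148.91004943847656), 1.3079991340637207), array([[ 596.0517  ,   23.015358],
       [ 599.45087 , -125.85589 ],
       [ 705.09296 , -123.44378 ],
       [ 701.6938  ,   25.427467]], dtype=float32))
small (((411.9359436035156, -280.078369140625), (90.6150131225586, 60.89163589477539), 73.69363403320312), array([[ 369.9937 , -315.01495],
       [ 428.4359 , -332.1117 ],
       [ 453.87817, -245.14178],
       [ 395.43597, -228.04504]], dtype=float32))
can [[431.3, 102.5, 42.6, 37.5]]
```

View pics/t10.png

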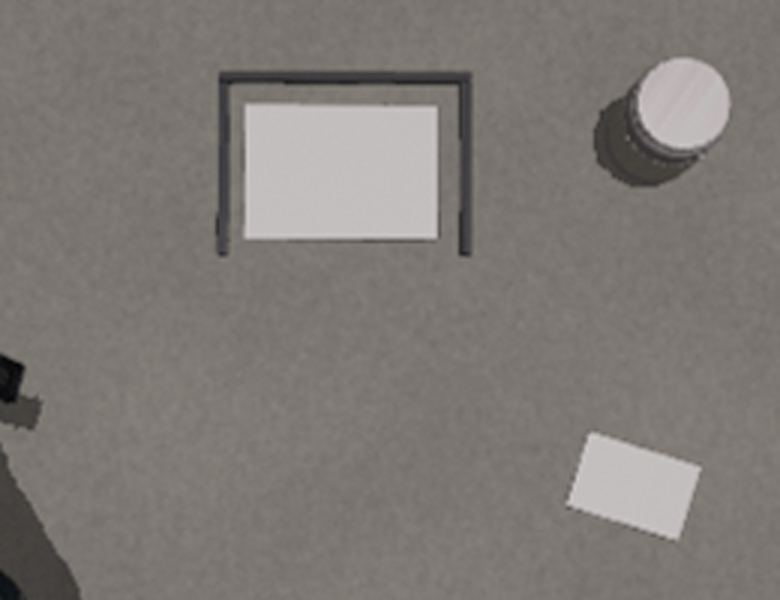

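The large card lies inside the dark rails at crop (245–438, 103–240). It is at 1.3° yaw against about 1.2° for the bay, with roughly 11–18 mm clear on the three railed sides and 13–15 mm at the mouth. The small card hasn't moved, and nor has the can as far as this picture shows.

```bash
python3 -c "
from cell import *
print(sign_off())"
```

```text
the job is handed in; nothing more can be done
None
```

The large white card is in the dark-railed bay, wholly inside the rails and square with them. I slid it flat through the open side with two spread fingertips pressing at about 10 to 22 N, and never picked it up. I handed the job in at about 18 s with the arm clear of everything.

**Final check from the top camera:**

| | Centre (m) | Yaw |
|---|---|---|
| Card | (0.651, −0.050) | 1.3° |
| Bay | (0.651, −0.053) | about 1.2° |

That leaves roughly 11–18 mm of clearance on the railed sides and 13–15 mm at the mouth. The small card reads the same as at the start, to within 1 mm. The can looks unmoved in the picture; I did not re-measure its exact position.

**Problems and disagreements:**
- **Slipping:** the first turns slipped because only one fingertip was carrying the load. The card also turned about 4° during the first drag. I levelled the tool and corrected the angle before entering the bay.
- **Cameras:** side and wrist camera readings differed from the top camera by 2–4 mm, so I relied on the top view for the final check. My wrist-camera reading of the gap between the end rails was also about 8 mm short of the stated 180 mm, probably because I picked the wrong edge.

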